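# Sieve the plugs from the blanks and put the blanks away

## Robot

A 6-joint arm with a two-finger parallel gripper is mounted at the origin on the work surface. World frame = base frame: x ahead of the robot, y to its left, z up, the work surface at z = 0. Lengths are in m, angles in rad, forces in N, time in s.
With the tool pointing down it reaches from about 0.275 to 0.85 m from the base axis. Payload 19 kg.
Tool frame: the origin (TCP) lies at the centre of the arm's flange, where the gripper is bolted on; the fingertips stand 173 mm ahead of it and the grasp point (between the pads) lies 155 mm ahead of it; z points along the fingers, y is the line along which they close (so a half turn about z gives the same grasp; the last joint's range is limited). The gripper opens to 85 mm and grips with 20 to 120 N. Pads are 22 mm wide; open, the fingers measure 114 mm over their backs; the gripper's body (76 mm by 85 mm) begins 54 mm behind the grasp point. The pads swing forward as they close: fully open they stand 13 mm farther back than shut.
Start: joints at [-1.417, 0.15, 1.437, -0, 1.554, -0.134], TCP at [0.163, -0.551, 0.405] pointing down, gripper open.
Joint ranges: [-2.8, 2.8], [-0.68, 2.1], [0.12, 2.68], [-1.39, 4.53], [0.16, 2.79], [-2.81, 2.81]. Speed limits (rad/s): [1.89, 1.89, 2.22, 3.01, 3.01, 3.01].

## Interface

Orientations are given as a rotation vector (axis times angle).
In Python, from plant import ctrl gives the robot as it stands. The module is installed in compiled form; this text tells all that it offers.
- The arm moves only by the tool send_rows, never from a script. Its argument "commands" is a list of rows, each a list of 5 numbers: the shift along the tool's x, y, z in m, then the turn about the tool's z in units of 10 degrees (1.0 is 10 degrees), then the closure in counts, from 0 (fully open) to 255 (shut). In form: [[x, y, z, spin, grip], ...]. A call has 1 to 12 rows; each row is the pose to reach, as a shift and turn from the pose commanded when the call began, along the tool's axes at that moment; what a row does not reach only later rows make up. A row lasts 1/8 s, in which the tool goes at most 62.5 mm and 10.7 degrees, less where a joint would pass 70% of its speed; a pose out of reach is approached as far as the arm can. A call with a gripper value outside its range is refused whole. The fingers move at their own pace and stop on an object; the grip force is fixed at half the most. Time passes only in rows, so rows that repeat a pose let the fingers close. It gives the time, the measured TCP pose, the force, the opening and the grip force at its end, in the units of the state.
- ctrl.observe(): the state, without advancing time (a new reading comes with each control period).
- ctrl.camera(name): name is "scene" or "top" or "wrist"; returns a dict with "image" (420x560x3 uint8, red, green, blue), "mtx" (3x3 intrinsics, pixels), "origin" and "orientation" of the camera in the world. Camera axes: x right, y up, looking along -z (the intrinsics and any distortion apply to the point x, -y, -z); pixel columns grow to the right and rows downward; lengths in m; the calibration is good to about 2 mm. A picture is of the moment at which its call begins. There is no depth.
- ctrl.finish_job(): hands the job in; it is judged then, once.
The state is a dict: "time_s": time; "qpos": joint angles; "joint_velocities": joint speeds; "joint_efforts": joint torques, N m; "tcp_pos": TCP position; "tcp_rot": TCP orientation; "force": force on the tool from outside, world axes, zero at the start; "ft_torque": the same for the moment, N m; "width": opening from 0.0 (shut) to 1.0 (fully open); "gripper_force": force on a finger pad.
Only numpy, scipy, OpenCV 4.12 (cv2) and the standard library are available. Lean on these libraries where they do the work, as an engineer would, in place of code of your own. Each camera call takes 0.05 s, during which the arm holds its last target. There are 200 camera calls.

## Task

Take the sieve by its grip, hold it level over the cardboard tray and shake it side to side until every small wooden plug has fallen through into the tray and only the large blanks are left in it; do not pick plugs out of the sieve by hand. Then set the sieve flat on the table beside the tray, slide open the case door over the empty cardboard insert, put all the large blanks in the insert and slide the door fully shut again. Leave the jars, can, notebook and tub where they are.

Things in the scene. Friction and masses are not known exactly. Their poses are not given: they have to be found in the camera images.
- tray: open cardboard catch tray with a white floor, fixed on the table in front of the robot: outside 300 (its x) x 210 (its y) mm, walls 5 mm thick and 45 mm high, floor 5 mm thick. Origin: centre of its underside, z up
- sieve: loose sheet-metal sieve, 0.4 kg, 226 (its x) x 134 (its y) mm, on the table; floor 5 mm thick, rim 3 mm thick and 22 mm high. Six 36 mm square holes centred at x = -84, 0, +84, y = -38, +38 mm; solid strips between. Wooden grip block (44 along x, 24 along y) in the middle, to 85 mm high. Origin: centre of underside. Plugs stand on the strips and drop only if shaken briskly, along x and y; a gentle carry keeps them
- sieve_grip (a point): on the sieve's grip block, on its axis, 70 mm above the sieve's underside, 15 mm below the block's top; the block is 24 mm thick along the sieve's y
- case: plywood case fixed on the table, 250 (its x) x 310 (its y) x 70 mm high. Two compartments at y = +76 and -76 mm under two clear sliding top doors, one passing over the other; a fully open door uncovers its compartment. One holds the empty insert, the other is full of small wooden discs (leave it). Origin: centre of underside. Case and sieve stand on opposite sides of the tray, either way round
- door_upper (a joint): sliding of the upper clear door, which covers the case's +y compartment: 0 shut, 0.130 m fully open; it opens by sliding along the case's -y, over the other door; light friction (about 1.2 N), stays where it is left
- door_upper_grip (a point): top centre of the upper door's wooden handle bar, 50 mm along the case's x, 12 mm along its y, 29 mm high above its door; the top is 96 mm above the table, the case's walls end at 70 mm
- door_lower (a joint): sliding of the lower clear door, which covers the case's -y compartment: 0 shut, 0.130 m fully open; it opens by sliding along the case's +y, under the other door; light friction (about 1.2 N), stays where it is left
- door_lower_grip (a point): top centre of the lower door's wooden handle bar, 50 mm along the case's x, 12 mm along its y; the top is 96 mm above the table, the bar is 39 mm high above its door but the upper door's top, at 67 mm, is right beside it when this one is open
- insert: open, empty cardboard insert lying in one of the case's compartments (either one): 236 (along the case's x) x 138 (along its y) mm, walls and floor 3 mm thick, 22 mm high. Origin: centre of its underside, 4 mm above the table; axes parallel to the case's
- blank1_center (a point): centre of a large wooden blank, a plain cylinder 48 mm across and 40 mm high, 50 g, standing in the sieve (three or all four are present)
- blank2_center (a point): centre of a large wooden blank, a plain cylinder 48 mm across and 40 mm high, 50 g, standing in the sieve (three or all four are present)
- blank3_center (a point): centre of a large wooden blank, a plain cylinder 48 mm across and 40 mm high, 50 g, standing in the sieve (three or all four are present)
- blank4_center (a point): centre of a large wooden blank, a plain cylinder 48 mm across and 40 mm high, 50 g, standing in the sieve (three or all four are present)
- plug1_center (a point): centre of a small wooden plug, a plain cylinder 24 mm across and 26 mm high, 10 g, standing in the sieve (three to six of the six are present)
- plug2_center (a point): centre of a small wooden plug, a plain cylinder 24 mm across and 26 mm high, 10 g, standing in the sieve (three to six of the six are present)
- plug3_center (a point): centre of a small wooden plug, a plain cylinder 24 mm across and 26 mm high, 10 g, standing in the sieve (three to six of the six are present)
- plug4_center (a point): centre of a small wooden plug, a plain cylinder 24 mm across and 26 mm high, 10 g, standing in the sieve (three to six of the six are present)
- plug5_center (a point): centre of a small wooden plug, a plain cylinder 24 mm across and 26 mm high, 10 g, standing in the sieve (three to six of the six are present)
- plug6_center (a point): centre of a small wooden plug, a plain cylinder 24 mm across and 26 mm high, 10 g, standing in the sieve (three to six of the six are present)
- jar_tall: bystander, loose, to be left alone: clear glass jar with a brass lid, 72 mm wide, 130 mm high. Origin: centre of its underside
- jar_small: bystander, loose, to be left alone: small amber jar with a white lid, 54 mm wide, 75 mm high. Origin: centre of its underside
- can: bystander, loose, to be left alone: plain aluminium can, 58 mm wide, 95 mm high. Origin: centre of its underside
- notebook: bystander, loose, to be left alone: green notebook lying flat, 98 x 138 x 21 mm. Origin: centre of its underside
- tub: bystander, loose, to be left alone: white round tub, 80 mm wide, 60 mm high. Origin: centre of its underside
Things that resemble listed ones, but are neither listed nor needed, are in the scene too. Leave any turquoise look-alike of the part that bears blank2_center alone. What is shaped like the part that bears blank1_center but green is not meant.

How it is judged:
By the outcome, as a careful person would: the job done as asked, in the order asked, and still so for the second after the job is handed in, with the robot touching nothing.
Of blank1, blank2, blank3, blank4 only 3 to 4 are there at a start; the rules pass over those that are not, and their reading is None.
Of plug1, plug2, plug3, plug4, plug5, plug6 only 3 to 6 are there at a start; the rules pass over those that are not, and their reading is None.
At some moment in a run one of blank1, blank2, blank3, blank4 may be knocked a few centimetres aside while the robot is not near it.
It also fails if it takes over 210 s, if anything falls off the work surface, if the arm or the gripper's body presses on something with over 40 N, if the wrist force passes 120 N, or if a joint passes its speed limit or range.

## Working session

There is one attempt and no reset: what is moved stays moved. The work goes in short steps, Python scripts to look and compute and a tool call to move; the robot and the scene stay as the last step left them, time stands still between calls to the robot, and variables do not carry over. Pictures are saved under pics/ and viewed, at most 15 in all, crops included, and the job is handed in when it is done.

Besides the shell and the picture viewer there is one more tool, called after "Call:" by a JSON object that holds its "api" and its "payload". send_rows: Moves the arm, as the interface text tells. Its arguments: {"type":"object","properties":{"commands":{"type":"array","items":{"type":"array","items":{"type":"number"}}}},"required":["commands"]}

```bash
mkdir -p pics; cat > h.py <<'E'
import numpy as np, cv2
from scipy.spatial.transform import Rotation as R
from plant import ctrl
def cam(n,f=None):
    c=ctrl.camera(n)
    if f: cv2.imwrite('pics/'+f,cv2.cvtColor(c['image'],cv2.COLOR_RGB2BGR))
    return c
def rot(c):
    o=np.array(c['orientation'],float)
    return o if o.shape==(3,3) else (R.from_rotvec(o).as_matrix() if o.size==3 else R.from_quat(o).as_matrix())
def ray(c,u,v,z):
    K=c['mtx']; d=np.array([(u-K[0][2])/K[0][0],-(v-K[1][2])/K[1][1],-1.])
    d=rot(c)@d; o=np.array(c['origin']); return o+d*(z-o[2])/d[2]
def proj(c,p):
    q=rot(c).T@(np.array(p)-np.array(c['origin'])); K=c['mtx']
    return K[0][0]*q[0]/-q[2]+K[0][2], K[1][1]*-q[1]/-q[2]+K[1][2]
def st():
    s=ctrl.observe(); return {k:np.round(s[k],4) for k in ('time_s','tcp_pos','tcp_rot','force','width','gripper_force')}
E
python3 - <<'E'
from h import *
for n in ('top','scene'):
    c=cam(n,n+'0.png'); print({k:np.round(c[k],3).tolist() for k in c if k!='image'}, c.keys())
s=ctrl.observe();print(s)
E
```

```text
{'mtx': [[400.428, 0.0, 277.475], [0.0, 400.428, 215.383], [0.0, 0.0, 1.0]], 'origin': [0.546, 0.014, 1.348], 'orientation': [0.016, -0.053, -1.541]} dict_keys(['image', 'mtx', 'origin', 'orientation'])
{'mtx': [[464.651, 0.0, 278.806], [0.0, 464.651, 207.887], [0.0, 0.0, 1.0]], 'origin': [0.909, 0.552, 1.106], 'orientation': [0.17, 0.712, 2.548]} dict_keys(['image', 'mtx', 'origin', 'orientation'])
{'time_s': 0.1, 'qpos': array([-1.41703948e+00,  1.50925548e-01,  1.43794297e+00, -3.41204540e-06,
        1.55377248e+00, -1.34032997e-01]), 'joint_velocities': array([ 0.00055351, -0.0009984 , -0.00129896, -0.00082516,  0.00020402,
       -0.00182461]), 'joint_efforts': array([ 1.90883176e-03, -7.14383125e+01, -5.71798253e+01, -1.66242035e-04,
        7.10813372e-03, -3.78714242e-05]), 'tcp_pos': array([ 0.16316233, -0.55133533,  0.40415363]), 'tcp_rot': array([-3.10808678e+00, -4.50350579e-01,  2.15910894e-05]), 'force': array([-0.74773111,  0.04861812,  0.30080075]), 'ft_torque': array([ 0.07901529,  0.0528889 , -0.00628963]), 'gripper_force': 0.0, 'width': 1.0002289759711518}
```

View pics/top0.png

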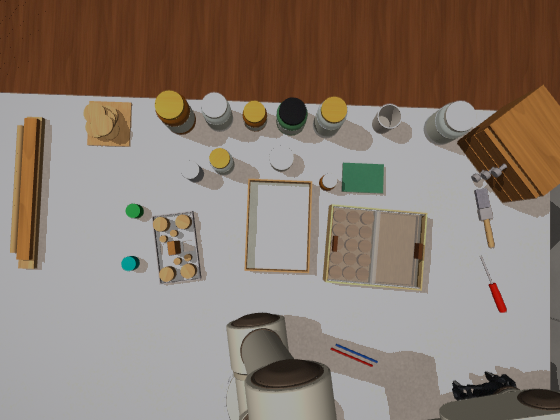

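View pics/scene0.png

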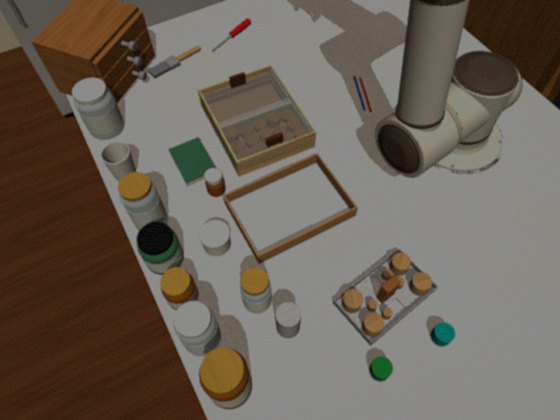

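```bash
python3 - <<'E'
import cv2,numpy as np
a=cv2.imread('pics/top0.png')
x=cv2.resize(a[200:296,118:216],(398,390),interpolation=cv2.INTER_CUBIC)
y=cv2.resize(a[196:296,320:432],None,fx=3.5,fy=3.9,interpolation=cv2.INTER_CUBIC)
out=np.hstack([x,y]);print(out.shape)
s=cv2.imread('pics/scene0.png')
cv2.imwrite('pics/crop1.png',out)
cv2.imwrite('pics/crop2.png',np.hstack([cv2.resize(s[60:175,190:325],(400,341),interpolation=2),cv2.resize(s[240:345,325:445],(390,341),interpolation=2)]))
E
```

```text
(390, 790, 3)
```

View pics/crop1.png

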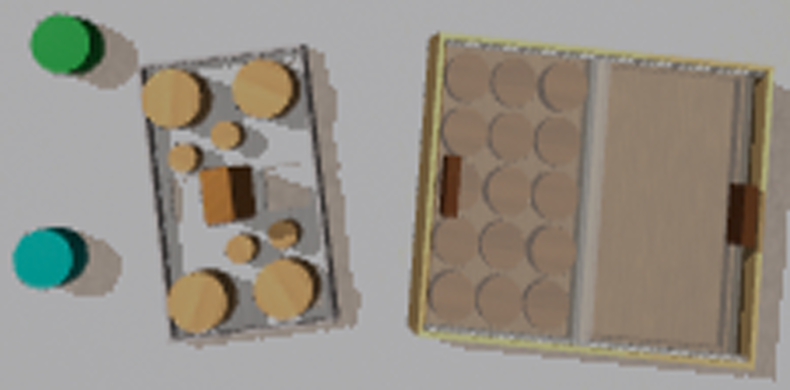

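View pics/crop2.png

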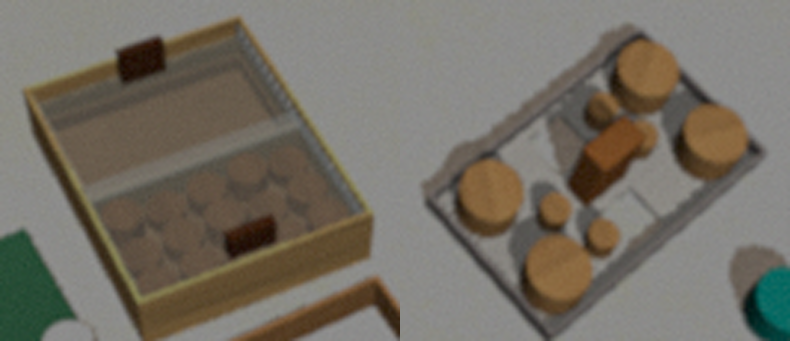

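```bash
python3 - <<'E'
from h import *
c=cam('top')
g=lambda px,py:(118+px/4.06,200+py/4.06)
k=lambda px,py:(320+(px-398)/3.5,196+py/3.9)
def box(name,pts,z,l):
    P=np.array([ray(c,*p,z)[:2] for p in pts])
    d=(P[0]+P[1]-P[2]-P[3]) ; e=P[0]+P[3]-P[1]-P[2]
    print(name,'ctr',P.mean(0).round(4),'yaw',np.degrees(np.arctan2(d[1],d[0])).round(2),np.degrees(np.arctan2(e[1],e[0])).round(2)-90,'size',np.linalg.norm(d)/2,np.linalg.norm(e)/2)
box('sieve',[g(143,68),g(305,46),g(337,318),g(172,340)],.022,0)
box('case',[k(438,35),k(772,68),k(752,365),k(418,333)],.07,0)
box('tray',[(248,180),(311,181),(309,271),(246,271)],.045,0)
hsv=cv2.cvtColor(c['image'],cv2.COLOR_RGB2HSV)
for p in [g(217,195),k(742,215),k(450,187)]: print('px',hsv[int(p[1]),int(p[0])],c['image'][int(p[1]),int(p[0])])
for n,p in [('grip',g(217,195))]: print(n,ray(c,*p,.085))
print('handleR',ray(c,*k(746,215),.096),'handleL',ray(c,*k(453,187),.096))
for n,p in [('b',(175,98)),('b',(265,88)),('b',(198,300)),('b',(286,289))]: print(n,ray(c,*g(*p),.045)[:2])
E
```

```text
sieve ctr [0.4895 0.3101] yaw 8.66 9.319999999999993 size 0.22109098732767357 0.13245286266145176
case ctr [ 0.5102 -0.3356] yaw -3.27 -3.3299999999999983 size 0.24461831655096833 0.3084928934252233
tray ctr [ 0.5708 -0.0208] yaw 0.4 1.2399999999999949 size 0.294519306453858 0.20508999350835533
px [ 15 171 158] [158 105  52]
px [ 11 183  57] [57 31 16]
px [ 11 176  87] [87 49 27]
grip [0.48980926 0.31305861 0.085     ]
handleR [ 0.50247068 -0.46476417  0.096     ] handleL [ 0.51746919 -0.20007493  0.096     ]
b [0.56403731 0.35888028]
b [0.5741183  0.28797467]
b [0.40472139 0.33412597]
b [0.4152441  0.26514398]
```

```bash
cat >> h.py <<'E'
def plan(x,y,z,ydeg):
    """shift in tool axes and spin to bring TCP to x,y,z, closing line at world angle ydeg (mod 180)"""
    s=ctrl.observe(); M=R.from_rotvec(s['tcp_rot']).as_matrix()
    d=M.T@(np.array([x,y,z])-s['tcp_pos'])
    cur=np.degrees(np.arctan2(M[1,1],M[0,1])); a=(ydeg-cur+90)%180-90
    return d.round(4),'spin',round(-a/10,3),'alt',round((-a-180*np.sign(-a))/10,3),'q6',round(s['qpos'][5],2),'tilt',M[:,2].round(3)
E
python3 - <<'E'
from h import *
print(plan(.490,.312,.40,99)); print(st())
E
```

```text
(array([ 0.5584, -0.7351,  0.0049]), 'spin', np.float64(0.749), 'alt', np.float64(-17.251), 'q6', np.float64(-0.13), 'tilt', array([-0.   ,  0.001, -1.   ]))
{'time_s': np.float64(0.15), 'tcp_pos': array([ 0.1632, -0.5513,  0.4042]), 'tcp_rot': array([-3.1082, -0.4504,  0.    ]), 'force': array([-0.4619,  0.1423, -0.4443]), 'width': np.float64(0.9977), 'gripper_force': np.float64(0.0)}
```

Call:
{"api": "send_rows", "payload": {"commands": [[0.05, -0.065, 0, 0.1, 0], [0.1, -0.13, 0, 0.2, 0], [0.14, -0.185, 0, 0.3, 0], [0.19, -0.25, 0, 0.4, 0], [0.235, -0.31, 0, 0.5, 0], [0.28, -0.37, 0, 0.6, 0], [0.33, -0.43, 0, 0.7, 0], [0.37, -0.49, 0, 0.75, 0], [0.42, -0.55, 0, 0.75, 0], [0.465, -0.61, 0, 0.75, 0], [0.51, -0.67, 0, 0.75, 0], [0.558, -0.735, 0.005, 0.75, 0]]}}

```text
time_s: 1.65
tcp_pos: [0.4247, 0.139, 0.4036]
tcp_rot: [3.132, 0.247, 0.001]
force: [0.5, -1.2, 1.6]
width: 1.003
gripper_force: 0.0
```

Call:
{"api": "send_rows", "payload": {"commands": [[0, 0, 0, 0, 0], [0, 0, 0, 0, 0], [0, 0, 0, 0, 0], [0, 0, 0, 0, 0]]}}

```text
time_s: 2.15
tcp_pos: [0.4245, 0.1357, 0.4037]
tcp_rot: [-3.132, -0.243, -0.001]
force: [0.5, 0.3, 0.4]
width: 1.002
gripper_force: 0.0
```

```bash
python3 - <<'E'
from h import *
c=cam('wrist','w1.png'); print(plan(.490,.312,.40,99)); print(st()); print(proj(c,(.49,.312,.085)),proj(c,(.51,.312,.085)))
E
```

```text
(array([ 0.092 , -0.1639,  0.0038]), 'spin', np.float64(-0.011), 'alt', np.float64(17.989), 'q6', np.float64(1.55), 'tilt', array([ 0.001,  0.   , -1.   ]))
{'time_s': np.float64(2.2), 'tcp_pos': array([0.4245, 0.1358, 0.4037]), 'tcp_rot': array([-3.132e+00, -2.435e-01, -8.000e-04]), 'force': array([ 0.3124,  0.168 , -0.2082]), 'width': np.float64(0.9998), 'gripper_force': np.float64(0.0)}
(np.float64(60.934510530026785), np.float64(79.46089559436058)) (np.float64(60.97236174976592), np.float64(50.8634476697888))
```

View pics/w1.png

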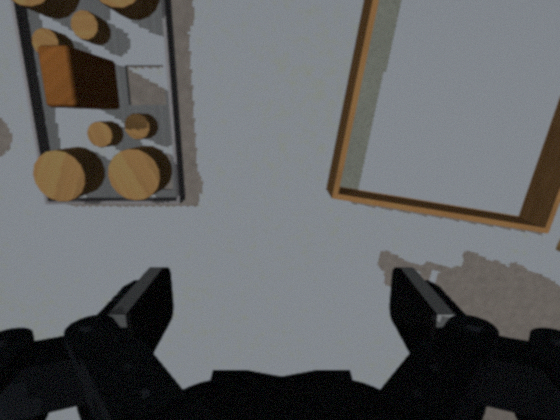

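```bash
python3 - <<'E'
from h import *
c=cam('wrist'); 
P=[ray(c,*p,.085)[:2] for p in [(40,47),(70,44),(76,105),(47,107)]]
print(np.mean(P,0)); 
for a,b in ((0,3),(1,2)): d=P[a]-P[b]; print(np.degrees(np.arctan2(d[1],d[0])),np.linalg.norm(d))
P=[ray(c,*p,.022)[:2] for p in [(166,5),(181,199),(48,200)]]
d=P[0]-P[1];e=P[2]-P[1];print(np.degrees(np.arctan2(d[1],d[0])),np.degrees(np.arctan2(e[1],e[0]))-90,np.linalg.norm(e))
P=[ray(c,*p,.045)[:2] for p in [(332,193),(549,230),(372,2)]]
d=P[2]-P[0];e=P[0]-P[1];print('tray',P,np.degrees(np.arctan2(d[1],d[0])),np.degrees(np.arctan2(e[1],e[0]))-90,np.linalg.norm(e))
print(plan(.490,.313,.295,99))
E
```

```text
[0.4918776  0.31408927]
6.414589285405826 0.04215936183244531
6.507485984676537 0.04272006051613276
9.217102832604622 9.381670590929843 0.1318019542779863
tray [array([0.42924761, 0.08849016]), array([ 0.42610406, -0.1215003 ]), array([0.58918937, 0.08666048])] -0.6554182304966453 -0.8576528698717141 0.21001399076633528
(array([ 0.0921, -0.1647,  0.1088]), 'spin', np.float64(-0.009), 'alt', np.float64(17.991), 'q6', np.float64(1.55), 'tilt', array([ 0.,  0., -1.]))
```

Call:
{"api": "send_rows", "payload": {"commands": [[0.035, -0.055, 0, 0, 0], [0.06, -0.11, 0, 0, 0], [0.092, -0.165, 0.02, 0, 0], [0.092, -0.165, 0.06, 0, 0], [0.092, -0.165, 0.1, 0, 0], [0.092, -0.165, 0.11, 0, 0], [0.092, -0.165, 0.11, 0, 0], [0.092, -0.165, 0.11, 0, 0]]}}

```text
time_s: 3.25
tcp_pos: [0.49, 0.314, 0.2954]
tcp_rot: [-3.131, -0.245, -0.004]
force: [-0.1, -0.4, 0.0]
width: 1.001
gripper_force: 0.0
```

```bash
python3 - <<'E'
from h import *
c=cam('wrist','w2.png'); print(plan(.491,.313,.225,99)); print(proj(c,(.491,.313,.085)))
E
```

```text
(array([0.0007, 0.0012, 0.0703]), 'spin', np.float64(-0.003), 'alt', np.float64(17.997), 'q6', np.float64(1.85), 'tilt', array([ 0.002,  0.001, -1.   ]))
(np.float64(282.75902393582777), np.float64(244.6602913669467))
```

View pics/w2.png

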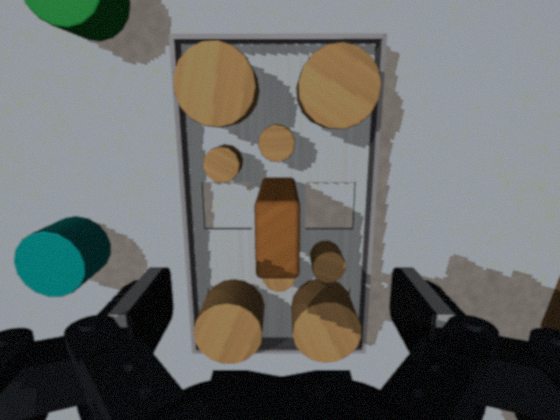

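Call:
{"api": "send_rows", "payload": {"commands": [[0.001, 0, 0.035, 0, 0], [0.001, 0, 0.06, 0, 0], [0.001, 0, 0.07, 0, 0], [0.001, 0, 0.07, 0, 0], [0.001, 0, 0.07, 0, 150], [0.001, 0, 0.07, 0, 255], [0.001, 0, 0.07, 0, 255], [0.001, 0, 0.07, 0, 255], [0.001, 0, 0.07, 0, 255], [0.001, 0, 0.07, 0, 255], [0.001, 0, 0.07, 0, 255], [0.001, 0, 0.07, 0, 255]]}}

```text
time_s: 4.8
tcp_pos: [0.4907, 0.3144, 0.2241]
tcp_rot: [-3.131, -0.246, -0.001]
force: [-2.0, 1.6, 5.5]
width: 0.273
gripper_force: 60.5
```

Call:
{"api": "send_rows", "payload": {"commands": [[0, 0, -0.01, 0, 255], [0, 0, -0.025, 0, 255], [0, 0, -0.045, 0, 255], [0, 0, -0.065, 0, 255], [0, 0, -0.085, 0, 255], [0, 0, -0.1, 0, 255], [0, 0, -0.11, 0, 255], [0, 0, -0.11, 0, 255], [0, 0, -0.11, 0, 255]]}}

```text
time_s: 5.92
tcp_pos: [0.4905, 0.3142, 0.3328]
tcp_rot: [3.132, 0.246, -0.001]
force: [-0.3, 1.1, -5.9]
width: 0.27
gripper_force: 59.3
```

```bash
python3 - <<'E'
from h import *
print(plan(.574,-.019,.335,90)); print(st()); cam('scene','s1.png')
E
```

```text
(array([ 0.0304,  0.3421, -0.0022]), 'spin', np.float64(0.899), 'alt', np.float64(-17.101), 'q6', np.float64(1.85), 'tilt', array([-0.001, -0.   , -1.   ]))
{'time_s': np.float64(5.925), 'tcp_pos': array([0.4905, 0.3142, 0.3328]), 'tcp_rot': array([ 3.1317e+00,  2.4620e-01, -1.5000e-03]), 'force': array([-0.2704,  1.0784, -5.9488]), 'width': np.float64(0.2702), 'gripper_force': np.float64(59.3004)}
```

View pics/s1.png

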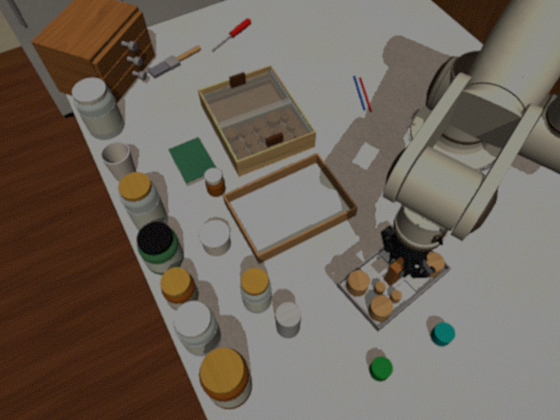

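Call:
{"api": "send_rows", "payload": {"commands": [[0.0, 0.004, 0, 0, 255], [0.001, 0.012, 0, 0.02, 255], [0.002, 0.024, 0, 0.05, 255], [0.003, 0.038, 0, 0.1, 255], [0.004, 0.054, 0, 0.15, 255], [0.006, 0.071, 0, 0.2, 255], [0.008, 0.088, 0, 0.25, 255], [0.009, 0.105, 0, 0.3, 255], [0.01, 0.122, 0, 0.35, 255], [0.012, 0.139, 0, 0.4, 255], [0.013, 0.156, 0, 0.45, 255], [0.014, 0.173, 0, 0.5, 255]]}}

```text
time_s: 7.48
tcp_pos: [0.5317, 0.1444, 0.3335]
tcp_rot: [-3.14, -0.108, 0.0]
force: [0.6, -1.0, -5.7]
width: 0.276
gripper_force: 59.3
```

Call:
{"api": "send_rows", "payload": {"commands": [[0.0, 0.017, 0, 0.05, 255], [0.001, 0.034, 0, 0.1, 255], [0.001, 0.051, 0, 0.15, 255], [0.002, 0.068, 0, 0.2, 255], [0.002, 0.085, 0, 0.25, 255], [0.002, 0.102, 0, 0.3, 255], [0.002, 0.118, 0, 0.35, 255], [0.002, 0.132, 0, 0.38, 255], [0.002, 0.144, 0, 0.4, 255], [0.002, 0.154, 0, 0.4, 255], [0.002, 0.16, 0, 0.4, 255], [0.002, 0.16, 0, 0.4, 255]]}}

```text
time_s: 8.98
tcp_pos: [0.5446, -0.0142, 0.3335]
tcp_rot: [-3.141, 0.001, 0.0]
force: [-1.2, -0.4, -6.2]
width: 0.272
gripper_force: 59.4
```

```bash
python3 - <<'E'
from h import *
print(plan(.562,-.012,.285,90)); print(st())
E
```

```text
(array([ 0.0174, -0.0022,  0.0484]), 'spin', np.float64(-0.003), 'alt', np.float64(17.997), 'q6', np.float64(1.4), 'tilt', array([-0.,  0., -1.]))
{'time_s': np.float64(8.975), 'tcp_pos': array([ 0.5446, -0.0142,  0.3335]), 'tcp_rot': array([-3.1414e+00,  8.0000e-04,  1.0000e-04]), 'force': array([-1.1942, -0.3702, -6.198 ]), 'width': np.float64(0.272), 'gripper_force': np.float64(59.3644)}
```

Call:
{"api": "send_rows", "payload": {"commands": [[0.01, -0.002, 0.02, 0, 255], [0.017, -0.002, 0.04, 0, 255], [0.017, -0.002, 0.048, 0, 255], [0.017, -0.002, 0.048, 0, 255]]}}

```text
time_s: 9.48
tcp_pos: [0.5615, -0.0118, 0.2844]
tcp_rot: [-3.141, -0.0, 0.003]
force: [-0.0, 0.2, -5.2]
width: 0.27
gripper_force: 59.7
```

Call:
{"api": "send_rows", "payload": {"commands": [[0.02, 0, 0, 0, 255], [-0.02, 0, 0, 0, 255], [0.02, 0, 0, 0, 255], [-0.02, 0, 0, 0, 255], [0.02, 0, 0, 0, 255], [0, 0.02, 0, 0, 255], [0, -0.02, 0, 0, 255], [0, 0.02, 0, 0, 255], [0, -0.02, 0, 0, 255], [0, 0.02, 0, 0, 255], [0, 0, 0, 0, 255], [0, 0, 0, 0, 255]]}}

```text
time_s: 10.98
tcp_pos: [0.5616, -0.0112, 0.2861]
tcp_rot: [-3.141, -0.0, -0.001]
force: [0.3, -0.2, -5.5]
width: 0.27
gripper_force: 64.1
```

```bash
python3 - <<'E'
from h import *
print(st()); c=cam('scene'); d=cam('top');w=cam('wrist')
a=cv2.resize(c['image'][130:290,200:380],(450,400)); b=cv2.resize(w['image'],(340,400))
cv2.imwrite('pics/m1.png',np.hstack([a,b])[:,:,::-1])
E
```

```text
{'time_s': np.float64(10.975), 'tcp_pos': array([ 0.5616, -0.0112,  0.2861]), 'tcp_rot': array([-3.1412e+00, -4.0000e-04, -1.3000e-03]), 'force': array([ 0.2854, -0.2075, -5.5458]), 'width': np.float64(0.2703), 'gripper_force': np.float64(64.0748)}
```

View pics/m1.png

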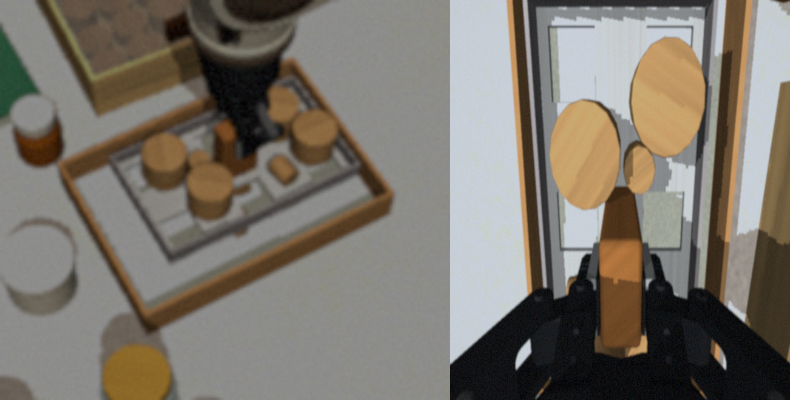

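Call:
{"api": "send_rows", "payload": {"commands": [[0.022, 0, 0, 0, 255], [-0.022, 0, 0, 0, 255], [0.022, 0, 0, 0, 255], [-0.022, 0, 0, 0, 255], [0.0, 0.022, 0, 0, 255], [0, -0.02, 0, 0, 255], [0, 0.022, 0, 0, 255], [0, -0.02, 0, 0, 255], [0.02, 0.02, 0, 0, 255], [-0.02, -0.02, 0, 0, 255], [0, 0, 0, 0, 255], [0, 0, 0, 0, 255]]}}

```text
time_s: 12.62
tcp_pos: [0.5622, -0.0127, 0.2857]
tcp_rot: [3.141, -0.001, 0.001]
force: [-0.4, 0.3, -5.4]
width: 0.275
gripper_force: 64.2
```

Call:
{"api": "send_rows", "payload": {"commands": [[0.02, -0.02, 0, 0, 255], [-0.02, 0.02, 0, 0, 255], [0.022, -0.02, 0, 0, 255], [-0.022, 0.02, 0, 0, 255], [0.0, 0.022, 0, 0, 255], [0, -0.02, 0, 0, 255], [0.022, 0.0, 0, 0, 255], [-0.022, 0, 0, 0, 255], [0.02, 0.02, 0, 0, 255], [-0.02, -0.02, 0, 0, 255], [0, 0, 0, 0, 255], [0, 0, 0, 0, 255]]}}

```text
time_s: 14.12
tcp_pos: [0.5622, -0.0126, 0.2856]
tcp_rot: [3.141, -0.001, 0.001]
force: [-0.2, -0.4, -4.5]
width: 0.274
gripper_force: 64.0
```

```bash
python3 - <<'E'
from h import *
print(st()); c=cam('scene'); d=cam('top');w=cam('wrist')
a=cv2.resize(c['image'][130:290,200:380],(450,400)); b=cv2.resize(w['image'],(340,400))
cv2.imwrite('pics/m2.png',np.hstack([a,b])[:,:,::-1])
E
```

```text
{'time_s': np.float64(14.125), 'tcp_pos': array([ 0.5622, -0.0126,  0.2856]), 'tcp_rot': array([ 3.1413e+00, -1.1000e-03,  1.0000e-03]), 'force': array([-0.162 , -0.3545, -4.5248]), 'width': np.float64(0.2736), 'gripper_force': np.float64(64.008)}
```

View pics/m2.png

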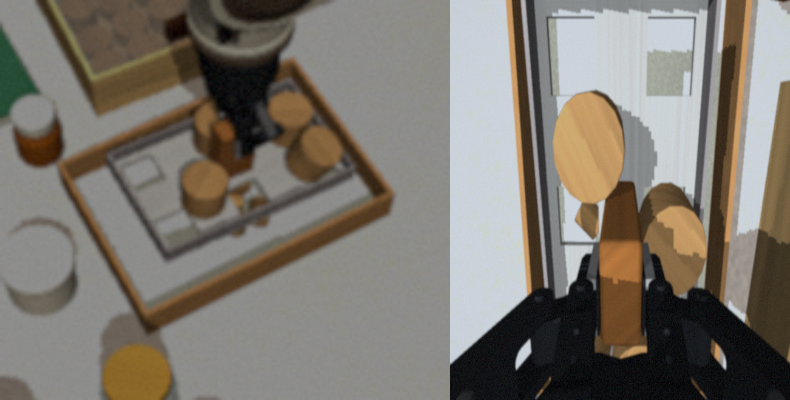

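Call:
{"api": "send_rows", "payload": {"commands": [[0.022, 0, 0, 0, 255], [-0.022, 0, 0, 0, 255], [0.022, 0, 0, 0, 255], [-0.022, 0, 0, 0, 255], [0.0, 0.022, 0, 0, 255], [0, -0.02, 0, 0, 255], [0, 0.022, 0, 0, 255], [0, -0.02, 0, 0, 255], [0.02, 0.02, 0, 0, 255], [-0.02, -0.02, 0, 0, 255], [0.02, 0, 0, 0, 255], [0, 0, 0, 0, 255]]}}

```text
time_s: 15.78
tcp_pos: [0.563, -0.0125, 0.2847]
tcp_rot: [3.142, -0.001, -0.0]
force: [-1.4, -0.3, -4.9]
width: 0.274
gripper_force: 65.2
```

Call:
{"api": "send_rows", "payload": {"commands": [[0.02, -0.02, 0, 0, 255], [-0.02, 0.02, 0, 0, 255], [0.022, -0.02, 0, 0, 255], [-0.022, 0.02, 0, 0, 255], [0.0, 0.022, 0, 0, 255], [0, -0.02, 0, 0, 255], [0.022, 0.0, 0, 0, 255], [-0.022, 0, 0, 0, 255], [0.02, 0.02, 0, 0, 255], [-0.02, -0.02, 0, 0, 255], [0, 0, 0, 0, 255], [0, 0, 0, 0, 255]]}}

```text
time_s: 17.27
tcp_pos: [0.562, -0.0124, 0.2856]
tcp_rot: [3.141, -0.001, 0.001]
force: [0.4, 0.7, -5.4]
width: 0.269
gripper_force: 64.7
```

Call:
{"api": "send_rows", "payload": {"commands": [[0, 0, -0.02, 0, 255], [0, 0, -0.05, 0, 255], [0, 0, -0.08, 0, 255], [0, 0, -0.1, 0, 255], [0, 0, -0.11, 0, 255], [0, 0, -0.11, 0, 255], [0, 0, -0.11, 0, 255]]}}

```text
time_s: 18.15
tcp_pos: [0.5615, -0.0119, 0.3945]
tcp_rot: [-3.141, 0.0, 0.002]
force: [-0.1, 0.9, -5.9]
width: 0.274
gripper_force: 64.7
```

```bash
python3 - <<'E'
from h import *
print(st()); c=cam('scene'); d=cam('top');w=cam('wrist')
a=cv2.resize(c['image'][110:290,190:390],(530,477)); b=cv2.resize(w['image'],(270,477))
cv2.imwrite('pics/m3.png',np.hstack([a,b])[:,:,::-1])
E
```

```text
{'time_s': np.float64(18.15), 'tcp_pos': array([ 0.5615, -0.0119,  0.3945]), 'tcp_rot': array([-3.1412e+00,  4.0000e-04,  2.1000e-03]), 'force': array([-0.054 ,  0.9345, -5.9353]), 'width': np.float64(0.2739), 'gripper_force': np.float64(64.7224)}
```

View pics/m3.png

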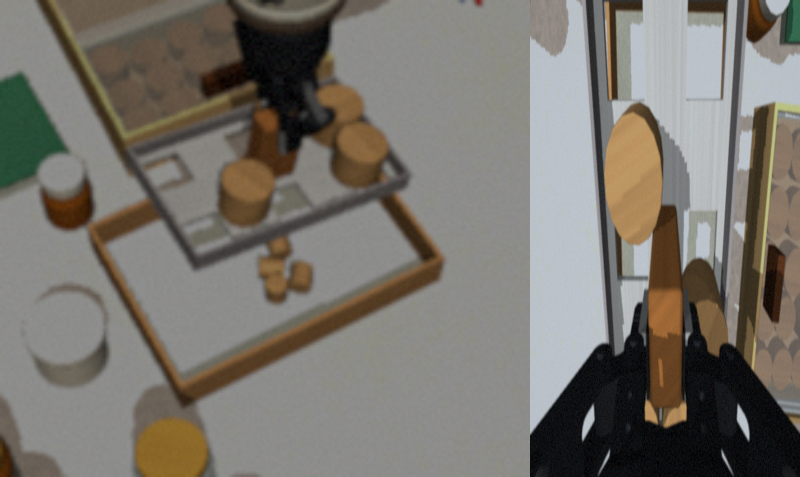

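Call:
{"api": "send_rows", "payload": {"commands": [[0, -0.004, 0, 0, 255], [-0.002, -0.014, 0, 0, 255], [-0.005, -0.03, 0, 0, 255], [-0.01, -0.05, 0, 0, 255], [-0.015, -0.072, 0, 0, 255], [-0.02, -0.095, 0, 0, 255], [-0.025, -0.118, 0, 0, 255], [-0.03, -0.141, 0, 0, 255], [-0.035, -0.164, 0, 0, 255], [-0.04, -0.187, 0, 0, 255], [-0.045, -0.21, 0, 0, 255], [-0.05, -0.232, 0, 0, 255]]}}

```text
time_s: 19.8
tcp_pos: [0.5106, 0.2219, 0.3956]
tcp_rot: [-3.141, -0.001, -0.0]
force: [1.3, -0.2, -5.3]
width: 0.27
gripper_force: 64.7
```

Call:
{"api": "send_rows", "payload": {"commands": [[-0.005, -0.02, 0, 0, 255], [-0.008, -0.035, 0, 0, 255], [-0.01, -0.045, 0.01, 0, 255], [-0.012, -0.05, 0.03, 0, 255], [-0.012, -0.052, 0.055, 0, 255], [-0.012, -0.052, 0.08, 0, 255], [-0.012, -0.052, 0.105, 0, 255], [-0.012, -0.052, 0.125, 0, 255], [-0.012, -0.052, 0.14, 0, 255], [-0.012, -0.052, 0.15, 0, 255], [-0.012, -0.052, 0.155, 0, 255], [-0.012, -0.052, 0.155, 0, 255]]}}

```text
time_s: 21.3
tcp_pos: [0.4997, 0.2721, 0.2408]
tcp_rot: [-3.141, 0.0, -0.0]
force: [0.4, -0.4, -4.7]
width: 0.267
gripper_force: 64.7
```

```bash
python3 - <<'E'
from h import *
print(plan(.50,.29,.2245,90)); print(st())
E
```

```text
(array([ 0.0003, -0.0179,  0.0163]), 'spin', np.float64(-0.001), 'alt', np.float64(17.999), 'q6', np.float64(1.93), 'tilt', array([ 0.,  0., -1.]))
{'time_s': np.float64(21.3), 'tcp_pos': array([0.4997, 0.2721, 0.2408]), 'tcp_rot': array([-3.1414e+00,  4.0000e-04, -3.0000e-04]), 'force': array([ 0.3976, -0.4148, -4.677 ]), 'width': np.float64(0.2668), 'gripper_force': np.float64(64.6945)}
```

Call:
{"api": "send_rows", "payload": {"commands": [[0, 0, 0.005, 0, 255], [0, 0, 0.01, 0, 255], [0, 0, 0.014, 0, 255], [0, 0, 0.016, 0, 255], [0, 0, 0.017, 0, 255], [0, 0, 0.017, 0, 255]]}}

```text
time_s: 22.05
tcp_pos: [0.5006, 0.2722, 0.2251]
tcp_rot: [-3.14, 0.001, -0.006]
force: [5.7, 0.3, 4.4]
width: 0.272
gripper_force: 66.6
```

Call:
{"api": "send_rows", "payload": {"commands": [[0, 0, 0, 0, 100], [0, 0, 0, 0, 0], [0, 0, 0, 0, 0], [0, 0, 0, 0, 0], [0, 0, -0.03, 0, 0], [0, 0, -0.08, 0, 0], [0, 0, -0.12, 0, 0], [0, 0, -0.16, 0, 0], [0, 0, -0.175, 0, 0], [0, 0, -0.175, 0, 0]]}}

```text
time_s: 23.3
tcp_pos: [0.4997, 0.2721, 0.3988]
tcp_rot: [-3.141, 0.0, -0.002]
force: [-0.9, 0.1, -0.4]
width: 0.997
gripper_force: 0.0
```

```bash
python3 - <<'E'
from h import *
print(plan(.503,-.463,.40,86.7)); print(st())
E
```

```text
(array([ 0.0034,  0.7351, -0.0015]), 'spin', np.float64(0.329), 'alt', np.float64(-17.671), 'q6', np.float64(1.93), 'tilt', array([ 0.001,  0.   , -1.   ]))
{'time_s': np.float64(23.3), 'tcp_pos': array([0.4997, 0.2721, 0.3988]), 'tcp_rot': array([-3.1411e+00,  2.0000e-04, -1.5000e-03]), 'force': array([-0.9183,  0.1194, -0.3717]), 'width': np.float64(0.9969), 'gripper_force': np.float64(0.0)}
```

Call:
{"api": "send_rows", "payload": {"commands": [[0, 0.06, 0, 0, 0], [0, 0.12, 0, 0.05, 0], [0, 0.18, 0, 0.1, 0], [0, 0.24, 0, 0.15, 0], [0, 0.3, 0, 0.2, 0], [0, 0.36, 0, 0.25, 0], [0, 0.42, 0, 0.3, 0], [0, 0.48, 0, 0.33, 0], [0, 0.54, 0, 0.33, 0], [0, 0.6, 0, 0.33, 0], [0, 0.66, 0, 0.33, 0], [0, 0.71, 0, 0.33, 0]]}}

```text
time_s: 24.8
tcp_pos: [0.4991, -0.4403, 0.396]
tcp_rot: [-3.138, 0.092, 0.003]
force: [0.1, 0.1, 0.5]
width: 0.998
gripper_force: 0.0
```

Call:
{"api": "send_rows", "payload": {"commands": [[0, 0, 0, 0, 0], [0, 0, 0, 0, 0], [0, 0, 0, 0, 0]]}}

```text
time_s: 25.18
tcp_pos: [0.4998, -0.437, 0.3981]
tcp_rot: [-3.14, 0.089, 0.001]
force: [0.2, 1.2, -0.1]
width: 0.997
gripper_force: 0.0
```

```bash
python3 - <<'E'
from h import *
print(plan(.503,-.463,.40,86.7)); print(st())
c=cam('wrist','w4.png'); print(proj(c,(.503,-.463,.096)))
E
```

```text
(array([ 0.0047,  0.0258, -0.0019]), 'spin', np.float64(0.005), 'alt', np.float64(-17.995), 'q6', np.float64(0.79), 'tilt', array([-0.   ,  0.001, -1.   ]))
{'time_s': np.float64(25.175), 'tcp_pos': array([ 0.4998, -0.437 ,  0.3981]), 'tcp_rot': array([-3.1397e+00,  8.9200e-02,  6.0000e-04]), 'force': array([ 0.2056,  1.227 , -0.0946]), 'width': np.float64(0.9966), 'gripper_force': np.float64(0.0)}
(np.float64(314.42007045015174), np.float64(198.38684481787902))
```

View pics/w4.png

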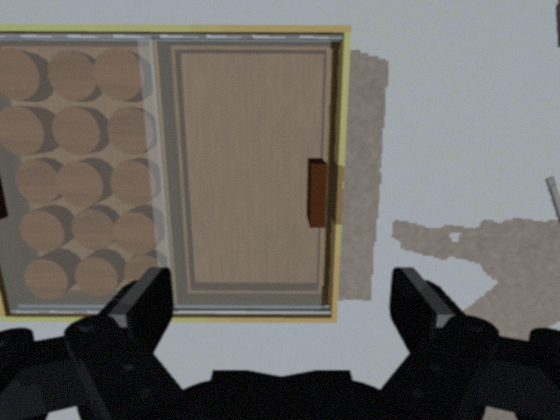

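Call:
{"api": "send_rows", "payload": {"commands": [[0.006, 0.029, 0.04, 0, 0], [0.006, 0.029, 0.08, 0, 0], [0.006, 0.029, 0.12, 0, 0], [0.006, 0.029, 0.14, 0, 0], [0.006, 0.029, 0.146, 0, 0], [0.006, 0.029, 0.146, 0, 100], [0.006, 0.029, 0.146, 0, 255], [0.006, 0.029, 0.146, 0, 255], [0.006, 0.029, 0.146, 0, 255], [0.006, 0.029, 0.146, 0, 255], [0.006, 0.029, 0.146, 0, 255], [0.006, 0.029, 0.146, 0, 255]]}}

```text
time_s: 26.72
tcp_pos: [0.5039, -0.4673, 0.2531]
tcp_rot: [3.14, -0.091, 0.001]
force: [-1.1, 0.0, 5.9]
width: 0.122
gripper_force: 59.4
```

```bash
python3 - <<'E'
from h import *
print(plan(.505,-.466,.252,86.7)); print(st())
E
```

```text
(array([ 0.001 , -0.0014,  0.0011]), 'spin', np.float64(-0.001), 'alt', np.float64(17.999), 'q6', np.float64(0.77), 'tilt', array([ 0.001, -0.001, -1.   ]))
{'time_s': np.float64(26.725), 'tcp_pos': array([ 0.5039, -0.4673,  0.2531]), 'tcp_rot': array([ 3.1397e+00, -9.0800e-02,  9.0000e-04]), 'force': array([-1.0811,  0.0405,  5.8779]), 'width': np.float64(0.1217), 'gripper_force': np.float64(59.4247)}
```

Call:
{"api": "send_rows", "payload": {"commands": [[0, -0.008, 0, 0, 255], [0, -0.024, 0, 0, 255], [0, -0.042, 0, 0, 255], [0, -0.06, 0, 0, 255], [0, -0.078, 0, 0, 255], [0, -0.096, 0, 0, 255], [0, -0.112, 0, 0, 255], [0, -0.123, 0, 0, 255], [0, -0.129, 0, 0, 255], [0, -0.129, 0, 0, 255], [0, -0.129, 0, 0, 255]]}}

```text
time_s: 28.1
tcp_pos: [0.5111, -0.3419, 0.2533]
tcp_rot: [3.131, -0.093, 0.004]
force: [1.5, -42.9, -8.9]
width: 0.121
gripper_force: 60.9
```

```bash
python3 - <<'E'
from h import *
print(st())
E
```

```text
{'time_s': np.float64(28.1), 'tcp_pos': array([ 0.5111, -0.3419,  0.2533]), 'tcp_rot': array([ 3.1307, -0.0929,  0.0041]), 'force': array([  1.4826, -42.8516,  -8.8559]), 'width': np.float64(0.121), 'gripper_force': np.float64(60.9305)}
```

Call:
{"api": "send_rows", "payload": {"commands": [[0, 0.003, 0, 0, 255], [0, 0.003, 0, 0, 255], [0, 0.003, 0, 0, 150], [0, 0.003, 0, 0, 0], [0, 0.003, 0, 0, 0], [0, 0.003, 0, 0, 0], [0, 0.003, -0.04, 0, 0], [0, 0.003, -0.09, 0, 0], [0, 0.003, -0.14, 0, 0], [0, 0.003, -0.145, 0, 0], [0, 0.003, -0.145, 0, 0]]}}

```text
time_s: 29.48
tcp_pos: [0.5111, -0.3414, 0.3971]
tcp_rot: [-3.14, 0.091, 0.0]
force: [-1.1, 0.6, -0.5]
width: 1.001
gripper_force: 0.0
```

```bash
python3 - <<'E'
from h import *
print(st()); c=cam('wrist'); d=cam('top')
hs=cv2.cvtColor(d['image'],cv2.COLOR_RGB2HSV)
x=cv2.resize(d['image'][180:300,130:216],(344,480)); y=cv2.resize(c['image'],(450,338)); y=cv2.copyMakeBorder(y,0,142,0,0,0)
cv2.imwrite('pics/m4.png',np.hstack([x,y])[:,:,::-1])
E
```

```text
{'time_s': np.float64(29.475), 'tcp_pos': array([ 0.5111, -0.3414,  0.3971]), 'tcp_rot': array([-3.1401e+00,  9.0700e-02,  1.0000e-04]), 'force': array([-1.1037,  0.6249, -0.5408]), 'width': np.float64(1.001), 'gripper_force': np.float64(0.0)}
```

View pics/m4.png

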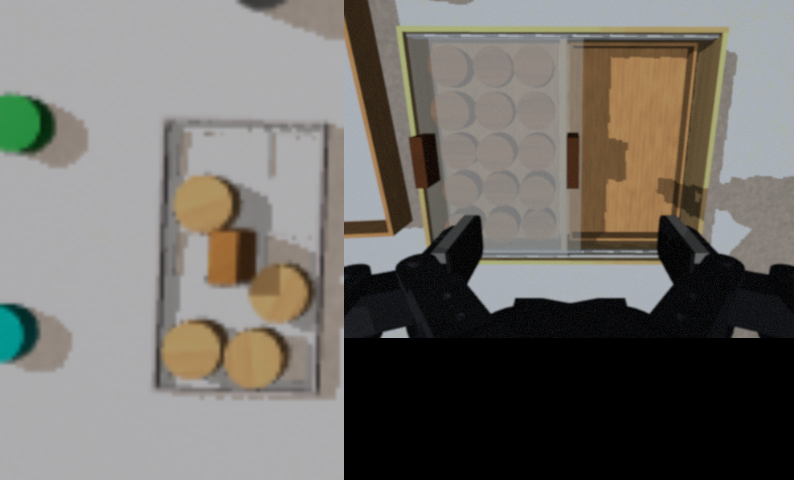

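```bash
python3 - <<'E'
from h import *
d=cam('top'); c=cam('wrist')
for p in [(205,204),(279,294),(193,349),(254,358)]: print(ray(d,130+p[0]/4,180+p[1]/4,.045)[:2].round(4))
print('grip',ray(d,130+224/4,180+257/4,.085)[:2])
w=lambda p:((p[0]-344)*560/450,p[1]*420/338)
P=np.array([ray(c,*w(p),.07)[:2] for p in [(399,28),(727,28),(703,263),(426,263)]]);print(P.round(4),P.mean(0))
for p in [(697,45),(685,238)]: print('ins',ray(c,*w(p),.026).round(4))
print('handle',ray(c,*w((574,160)),.096).round(4))
E
```

```text
[0.5438 0.2933]
[0.473 0.231]
[0.427  0.2983]
[0.4211 0.2491]
grip [0.50287907 0.26828137]
[[ 0.6433 -0.1906]
 [ 0.626  -0.4935]
 [ 0.3808 -0.4864]
 [ 0.3986 -0.1703]] [ 0.51217598 -0.33517974]
ins [ 0.6185 -0.4847  0.026 ]
ins [ 0.3893 -0.4823  0.026 ]
handle [ 0.5152 -0.3456  0.096 ]
```

```bash
cat >> h.py <<'E'
def blanks(n='wrist',z=.045):
    c=cam(n); h=cv2.cvtColor(c['image'],cv2.COLOR_RGB2HSV)
    m=cv2.inRange(h,(10,70,120),(22,255,255)); m=cv2.morphologyEx(m,cv2.MORPH_OPEN,np.ones((3,3)))
    o=[]
    for k in cv2.findContours(m,cv2.RETR_EXTERNAL,cv2.CHAIN_APPROX_NONE)[0]:
        if len(k)<15: continue
        (u,v),(a,b),_=cv2.fitEllipse(cv2.convexHull(k)) if len(cv2.convexHull(k))>5 else ((0,0),(0,1),0)
        P=ray(c,u,v,z); s=np.linalg.norm(ray(c,u+1,v,z)-P)
        if a*s>.03 and b*s<.07: o.append((P[:2].round(4).tolist(),round(a*s*1e3),round(b*s*1e3)))
    return o
E
python3 - <<'E'
from h import *
print(blanks('top')); print(plan(.50,.272,.42,90)); 
E
```

```text
[([0.4083, -0.44], 43, 56), ([0.4213, 0.2517], 46, 47), ([0.427, 0.3019], 44, 46), ([0.475, 0.2332], 45, 46), ([0.8381, 0.4913], 32, 55), ([0.9347, 0.0635], 41, 65)]
(array([-0.0466, -0.6118, -0.0229]), 'spin', np.float64(-0.331), 'alt', np.float64(17.669), 'q6', np.float64(0.91), 'tilt', array([-0.001,  0.001, -1.   ]))
```

Call:
{"api": "send_rows", "payload": {"commands": [[0, -0.06, -0.01, -0.03, 0], [-0.01, -0.12, -0.02, -0.06, 0], [-0.015, -0.18, -0.02, -0.1, 0], [-0.02, -0.24, -0.02, -0.13, 0], [-0.025, -0.3, -0.02, -0.16, 0], [-0.03, -0.36, -0.02, -0.2, 0], [-0.035, -0.42, -0.02, -0.24, 0], [-0.04, -0.48, -0.02, -0.28, 0], [-0.042, -0.54, -0.02, -0.31, 0], [-0.045, -0.59, -0.02, -0.33, 0], [-0.047, -0.612, -0.02, -0.33, 0], [-0.047, -0.612, -0.02, -0.33, 0]]}}

```text
time_s: 31.22
tcp_pos: [0.4993, 0.2736, 0.4166]
tcp_rot: [3.141, 0.003, -0.002]
force: [-0.3, 0.1, -0.2]
width: 1.0
gripper_force: 0.0
```

```bash
python3 - <<'E'
from h import *
print(st()); print(blanks('wrist')); print(plan(.541,.297,.245,90))
E
```

```text
{'time_s': np.float64(31.225), 'tcp_pos': array([0.4993, 0.2736, 0.4166]), 'tcp_rot': array([ 3.1413e+00,  3.2000e-03, -2.1000e-03]), 'force': array([-0.2576,  0.0805, -0.1581]), 'width': np.float64(0.9996), 'gripper_force': np.float64(0.0)}
[([0.4236, 0.2527], 43, 44), ([0.4298, 0.3027], 41, 46), ([0.4766, 0.235], 42, 45), ([0.5474, 0.2983], 45, 46)]
(array([ 0.0417, -0.0245,  0.1718]), 'spin', np.float64(0.006), 'alt', np.float64(-17.994), 'q6', np.float64(1.93), 'tilt', array([-0.001, -0.   , -1.   ]))
```

Call:
{"api": "send_rows", "payload": {"commands": [[0.03, -0.015, 0.05, 0, 0], [0.047, -0.0245, 0.1, 0, 0], [0.047, -0.0245, 0.15, 0, 0], [0.047, -0.0245, 0.195, 0, 0], [0.047, -0.0245, 0.22, 0, 0], [0.047, -0.0245, 0.2235, 0, 0], [0.047, -0.0245, 0.2235, 0, 0], [0.047, -0.0245, 0.2235, 0, 255], [0.047, -0.0245, 0.2235, 0, 255], [0.047, -0.0245, 0.2235, 0, 255], [0.047, -0.0245, 0.2235, 0, 255], [0.047, -0.0245, 0.2235, 0, 255]]}}

```text
time_s: 32.78
tcp_pos: [0.5468, 0.2969, 0.1953]
tcp_rot: [-3.141, 0.0, -0.003]
force: [-1.8, -1.1, 9.6]
width: 0.54
gripper_force: 61.1
```

Call:
{"api": "send_rows", "payload": {"commands": [[0, 0, 0, 0, 255], [0, 0, -0.03, 0, 255], [0, 0, -0.08, 0, 255], [0, 0, -0.11, 0, 255], [0, 0, -0.11, 0, 255]]}}

```text
time_s: 33.4
tcp_pos: [0.5468, 0.2969, 0.307]
tcp_rot: [-3.14, -0.0, -0.007]
force: [-0.3, -1.4, -0.6]
width: 0.541
gripper_force: 62.0
```

```bash
python3 - <<'E'
from h import *
print(st()); print(plan(.5903,-.4183,.30,86.7))
E
```

```text
{'time_s': np.float64(33.4), 'tcp_pos': array([0.5468, 0.2969, 0.307 ]), 'tcp_rot': array([-3.1398, -0.    , -0.0069]), 'force': array([-0.2532, -1.4045, -0.5572]), 'width': np.float64(0.541), 'gripper_force': np.float64(62.0421)}
(array([0.0435, 0.7152, 0.0059]), 'spin', np.float64(0.33), 'alt', np.float64(-17.67), 'q6', np.float64(1.94), 'tilt', array([ 0.004,  0.002, -1.   ]))
```

Call:
{"api": "send_rows", "payload": {"commands": [[0.004, 0.06, 0, 0.03, 255], [0.008, 0.12, 0, 0.06, 255], [0.012, 0.18, 0, 0.1, 255], [0.016, 0.24, 0, 0.13, 255], [0.02, 0.3, 0, 0.16, 255], [0.024, 0.36, 0, 0.2, 255], [0.028, 0.42, 0, 0.24, 255], [0.032, 0.48, 0, 0.28, 255], [0.036, 0.54, 0, 0.31, 255], [0.04, 0.6, 0, 0.33, 255], [0.042, 0.66, 0, 0.33, 255], [0.0435, 0.69, 0, 0.33, 255]]}}

```text
time_s: 34.9
tcp_pos: [0.5892, -0.3962, 0.3024]
tcp_rot: [-3.139, 0.094, 0.002]
force: [-0.7, -0.1, -0.2]
width: 0.538
gripper_force: 62.1
```

Call:
{"api": "send_rows", "payload": {"commands": [[0, 0.02, 0, 0, 255], [0, 0.025, 0, 0, 255], [0, 0.025, 0, 0, 255], [0, 0.025, 0, 0, 255]]}}

```text
time_s: 35.4
tcp_pos: [0.5888, -0.4171, 0.3042]
tcp_rot: [-3.14, 0.089, -0.0]
force: [0.0, -0.2, -1.3]
width: 0.54
gripper_force: 62.1
```

```bash
python3 - <<'E'
from h import *
print(st()); print(plan(.5903,-.4183,.198,86.7))
E
```

```text
{'time_s': np.float64(35.4), 'tcp_pos': array([ 0.5888, -0.4171,  0.3042]), 'tcp_rot': array([-3.1402e+00,  8.9100e-02, -3.0000e-04]), 'force': array([ 0.005 , -0.1772, -1.343 ]), 'width': np.float64(0.54), 'gripper_force': np.float64(62.0708)}
(array([0.0016, 0.0011, 0.1062]), 'spin', np.float64(0.005), 'alt', np.float64(-17.995), 'q6', np.float64(0.9), 'tilt', array([ 0.,  0., -1.]))
```

Call:
{"api": "send_rows", "payload": {"commands": [[0.0015, 0.001, 0.04, 0, 255], [0.0015, 0.001, 0.075, 0, 255], [0.0015, 0.001, 0.095, 0, 255], [0.0015, 0.001, 0.105, 0, 255], [0.0015, 0.001, 0.105, 0, 255], [0.0015, 0.001, 0.105, 0, 70], [0.0015, 0.001, 0.105, 0, 70], [0.0015, 0.001, 0.105, 0, 70], [0.0015, 0.001, 0.07, 0, 70], [0.0015, 0.001, 0.02, 0, 70], [0.0015, 0.001, -0.03, 0, 70], [0.0015, 0.001, -0.095, 0, 70]]}}

```text
time_s: 36.9
tcp_pos: [0.5897, -0.4191, 0.3976]
tcp_rot: [-3.139, 0.091, 0.002]
force: [0.6, -0.6, 1.0]
width: 0.721
gripper_force: 0.0
```

```bash
python3 - <<'E'
from h import *
print(st()); print(blanks('top')); print(blanks('wrist',.047)); print(plan(.47,.272,.40,0))
E
```

```text
{'time_s': np.float64(36.9), 'tcp_pos': array([ 0.5897, -0.4191,  0.3976]), 'tcp_rot': array([-3.1393e+00,  9.0800e-02,  1.5000e-03]), 'force': array([ 0.5624, -0.5565,  1.0368]), 'width': np.float64(0.7215), 'gripper_force': np.float64(0.0)}
[([0.4195, 0.2507], 46, 46), ([0.426, 0.3006], 44, 47), ([0.4729, 0.2317], 45, 45), ([0.9356, 0.0638], 44, 58)]
[]
(array([-0.1595, -0.6831, -0.001 ]), 'spin', np.float64(8.669), 'alt', np.float64(-9.331), 'q6', np.float64(0.9), 'tilt', array([ 0.008, -0.007, -1.   ]))
```

Call:
{"api": "send_rows", "payload": {"commands": [[-0.017, -0.06, 0, -0.6, 70], [-0.034, -0.12, 0, -1.4, 70], [-0.051, -0.18, 0, -2.2, 70], [-0.068, -0.24, 0, -3.0, 70], [-0.085, -0.3, 0, -3.8, 70], [-0.102, -0.36, 0, -4.6, 70], [-0.119, -0.42, 0, -5.4, 70], [-0.136, -0.48, 0, -6.2, 70], [-0.153, -0.54, 0, -7.0, 70], [-0.17, -0.6, 0, -7.8, 70], [-0.187, -0.66, 0, -8.6, 70], [-0.2, -0.7, 0, -9.33, 70]]}}

```text
time_s: 38.5
tcp_pos: [0.4296, 0.2934, 0.3967]
tcp_rot: [2.215, 2.228, 0.001]
force: [-0.5, -0.6, -0.5]
width: 0.724
gripper_force: 0.0
```

Call:
{"api": "send_rows", "payload": {"commands": [[0, 0, 0, 0, 0], [0, 0, 0, 0, 0], [0, 0, 0, 0, 0]]}}

```text
time_s: 38.88
tcp_pos: [0.431, 0.2901, 0.3966]
tcp_rot: [2.224, 2.219, 0.0]
force: [0.3, 0.1, 0.3]
width: 0.998
gripper_force: 0.0
```

```bash
python3 - <<'E'
from h import *
print(st()); print(blanks('top')); print(blanks('wrist')); print(plan(.428,.303,.193,0))
E
```

```text
{'time_s': np.float64(38.875), 'tcp_pos': array([0.431 , 0.2901, 0.3966]), 'tcp_rot': array([2.2239e+00, 2.2188e+00, 3.0000e-04]), 'force': array([0.3201, 0.0686, 0.3021]), 'width': np.float64(0.998), 'gripper_force': np.float64(0.0)}
[([0.4195, 0.2506], 46, 46), ([0.4257, 0.3008], 44, 47), ([0.473, 0.2316], 45, 46), ([0.9366, 0.0622], 41, 52)]
[([0.4747, 0.2344], 40, 44), ([0.4217, 0.2521], 41, 46), ([0.4285, 0.3027], 43, 45)]
(array([ 0.0128, -0.0031,  0.2036]), 'spin', np.float64(-0.012), 'alt', np.float64(17.988), 'q6', np.float64(0.45), 'tilt', array([ 0.,  0., -1.]))
```

Call:
{"api": "send_rows", "payload": {"commands": [[0.013, -0.003, 0.06, 0, 0], [0.013, -0.003, 0.12, 0, 0], [0.013, -0.003, 0.165, 0, 0], [0.013, -0.003, 0.195, 0, 0], [0.013, -0.003, 0.203, 0, 0], [0.013, -0.003, 0.203, 0, 0], [0.013, -0.003, 0.203, 0, 255], [0.013, -0.003, 0.203, 0, 255], [0.013, -0.003, 0.203, 0, 255], [0.013, -0.003, 0.203, 0, 255], [0.013, -0.003, 0.203, 0, 255], [0.013, -0.003, 0.203, 0, 255]]}}

```text
time_s: 40.48
tcp_pos: [0.4279, 0.3042, 0.1948]
tcp_rot: [2.221, 2.221, 0.003]
force: [-2.7, -1.8, 11.2]
width: 0.541
gripper_force: 59.9
```

Call:
{"api": "send_rows", "payload": {"commands": [[0, 0, -0.01, 0, 255], [0, 0, -0.03, 0, 255], [0, 0, -0.08, 0, 255], [0, 0, -0.11, 0, 255], [0, 0, -0.11, 0, 255]]}}

```text
time_s: 41.1
tcp_pos: [0.4279, 0.3043, 0.3066]
tcp_rot: [2.221, 2.22, 0.007]
force: [-0.2, -0.1, -0.9]
width: 0.541
gripper_force: 61.6
```

```bash
python3 - <<'E'
from h import *
print(st()); print(plan(.5344,-.4151,.305,86.7))
E
```

```text
{'time_s': np.float64(41.1), 'tcp_pos': array([0.4279, 0.3043, 0.3066]), 'tcp_rot': array([2.2205, 2.2204, 0.0072]), 'force': array([-0.17  , -0.0681, -0.9382]), 'width': np.float64(0.5413), 'gripper_force': np.float64(61.606)}
(array([-7.194e-01,  1.065e-01,  4.000e-04]), 'spin', np.float64(-8.67), 'alt', np.float64(9.33), 'q6', np.float64(0.47), 'tilt', array([ 0.004,  0.002, -1.   ]))
```

Call:
{"api": "send_rows", "payload": {"commands": [[-0.06, 0.009, 0, 0.6, 255], [-0.12, 0.018, 0, 1.4, 255], [-0.18, 0.027, 0, 2.2, 255], [-0.24, 0.036, 0, 3.0, 255], [-0.3, 0.045, 0, 3.8, 255], [-0.36, 0.054, 0, 4.6, 255], [-0.42, 0.063, 0, 5.4, 255], [-0.48, 0.072, 0, 6.2, 255], [-0.54, 0.081, 0, 7.0, 255], [-0.6, 0.09, 0, 7.8, 255], [-0.66, 0.1, 0, 8.6, 255], [-0.705, 0.1065, 0, 9.33, 255]]}}

```text
time_s: 42.6
tcp_pos: [0.5338, -0.4033, 0.3024]
tcp_rot: [-3.139, 0.099, 0.001]
force: [-0.6, -0.4, 0.5]
width: 0.542
gripper_force: 61.5
```

Call:
{"api": "send_rows", "payload": {"commands": [[0, 0.01, 0, 0, 255], [0, 0.014, 0, 0, 255], [0, 0.014, 0, 0, 255]]}}

```text
time_s: 42.98
tcp_pos: [0.5333, -0.4141, 0.3034]
tcp_rot: [-3.14, 0.089, 0.0]
force: [0.2, -0.1, -0.2]
width: 0.542
gripper_force: 61.5
```

```bash
python3 - <<'E'
from h import *
print(st()); print(plan(.5344,-.4151,.198,86.7))
E
```

```text
{'time_s': np.float64(42.975), 'tcp_pos': array([ 0.5333, -0.4141,  0.3034]), 'tcp_rot': array([-3.1399e+00,  8.8600e-02,  3.0000e-04]), 'force': array([ 0.2034, -0.1279, -0.2472]), 'width': np.float64(0.542), 'gripper_force': np.float64(61.5429)}
(array([0.0012, 0.001 , 0.1054]), 'spin', np.float64(0.007), 'alt', np.float64(-17.993), 'q6', np.float64(0.85), 'tilt', array([-0.,  0., -1.]))
```

Call:
{"api": "send_rows", "payload": {"commands": [[0.001, 0.001, 0.04, 0, 255], [0.001, 0.001, 0.075, 0, 255], [0.001, 0.001, 0.095, 0, 255], [0.001, 0.001, 0.105, 0, 255], [0.001, 0.001, 0.105, 0, 255], [0.001, 0.001, 0.105, 0, 70], [0.001, 0.001, 0.105, 0, 70], [0.001, 0.001, 0.105, 0, 70], [0.001, 0.001, 0.07, 0, 70], [0.001, 0.001, 0.02, 0, 70], [0.001, 0.001, -0.03, 0, 70], [0.001, 0.001, -0.095, 0, 70]]}}

```text
time_s: 44.48
tcp_pos: [0.5339, -0.4158, 0.3971]
tcp_rot: [-3.139, 0.091, 0.002]
force: [1.2, 0.5, 0.8]
width: 0.724
gripper_force: 0.0
```

```bash
python3 - <<'E'
from h import *
print(st()); print(blanks('top')); print(plan(.422,.253,.40,90))
E
```

```text
{'time_s': np.float64(44.475), 'tcp_pos': array([ 0.5339, -0.4158,  0.3971]), 'tcp_rot': array([-3.1393e+00,  9.0800e-02,  1.5000e-03]), 'force': array([1.2403, 0.4973, 0.7935]), 'width': np.float64(0.7241), 'gripper_force': np.float64(0.0)}
[([0.4195, 0.2505], 45, 46), ([0.4729, 0.2317], 45, 45), ([0.9466, 0.0628], 51, 70)]
(array([-0.1504, -0.6612,  0.0018]), 'spin', np.float64(-0.331), 'alt', np.float64(17.669), 'q6', np.float64(0.85), 'tilt', array([ 0.007, -0.007, -1.   ]))
```

Call:
{"api": "send_rows", "payload": {"commands": [[-0.013, -0.06, 0, 0, 70], [-0.027, -0.12, 0, -0.05, 70], [-0.041, -0.18, 0, -0.1, 70], [-0.055, -0.24, 0, -0.15, 70], [-0.068, -0.3, 0, -0.2, 70], [-0.082, -0.36, 0, -0.25, 70], [-0.096, -0.42, 0, -0.3, 70], [-0.11, -0.48, 0, -0.33, 70], [-0.123, -0.54, 0, -0.33, 70], [-0.137, -0.6, 0, -0.33, 70], [-0.15, -0.655, 0, -0.33, 0], [-0.15, -0.66, 0, -0.33, 0]]}}

```text
time_s: 46.02
tcp_pos: [0.4215, 0.2544, 0.396]
tcp_rot: [-3.141, -0.006, -0.0]
force: [-0.4, -0.4, -0.1]
width: 0.999
gripper_force: 0.0
```

Call:
{"api": "send_rows", "payload": {"commands": [[0, 0, 0, 0, 0], [0, 0, 0, 0, 0]]}}

```text
time_s: 46.28
tcp_pos: [0.4229, 0.2505, 0.3961]
tcp_rot: [3.141, -0.003, 0.0]
force: [-0.7, 0.3, 0.2]
width: 1.001
gripper_force: 0.0
```

```bash
python3 - <<'E'
from h import *
print(st()); print(blanks('wrist')); print(plan(.422,.253,.193,90))
E
```

```text
{'time_s': np.float64(46.275), 'tcp_pos': array([0.4229, 0.2505, 0.3961]), 'tcp_rot': array([ 3.1415e+00, -2.6000e-03,  3.0000e-04]), 'force': array([-0.7175,  0.2804,  0.1514]), 'width': np.float64(1.0013), 'gripper_force': np.float64(0.0)}
[([0.422, 0.2515], 43, 44), ([0.4746, 0.2337], 41, 47)]
(array([-0.0009, -0.0025,  0.2031]), 'spin', np.float64(-0.011), 'alt', np.float64(17.989), 'q6', np.float64(1.95), 'tilt', array([ 0., -0., -1.]))
```

Call:
{"api": "send_rows", "payload": {"commands": [[-0.001, -0.002, 0.06, 0, 0], [-0.001, -0.002, 0.12, 0, 0], [-0.001, -0.002, 0.165, 0, 0], [-0.001, -0.002, 0.195, 0, 0], [-0.001, -0.002, 0.203, 0, 0], [-0.001, -0.002, 0.203, 0, 0], [-0.001, -0.002, 0.203, 0, 255], [-0.001, -0.002, 0.203, 0, 255], [-0.001, -0.002, 0.203, 0, 255], [-0.001, -0.002, 0.203, 0, 255], [-0.001, -0.002, 0.203, 0, 255], [-0.001, -0.002, 0.203, 0, 255]]}}

```text
time_s: 47.82
tcp_pos: [0.4218, 0.2537, 0.1943]
tcp_rot: [-3.141, -0.0, -0.002]
force: [-4.6, -2.6, 13.8]
width: 0.543
gripper_force: 59.7
```

Call:
{"api": "send_rows", "payload": {"commands": [[0, 0, -0.01, 0, 255], [0, 0, -0.03, 0, 255], [0, 0, -0.08, 0, 255], [0, 0, -0.11, 0, 255], [0, 0, -0.11, 0, 255]]}}

```text
time_s: 48.45
tcp_pos: [0.4218, 0.2538, 0.3059]
tcp_rot: [-3.14, 0.0, -0.007]
force: [-0.1, -0.4, -1.0]
width: 0.542
gripper_force: 61.6
```

```bash
python3 - <<'E'
from h import *
print(st()); print(plan(.4786,-.4119,.305,86.7))
E
```

```text
{'time_s': np.float64(48.45), 'tcp_pos': array([0.4218, 0.2538, 0.3059]), 'tcp_rot': array([-3.1397e+00,  1.0000e-04, -6.8000e-03]), 'force': array([-0.0521, -0.361 , -0.9824]), 'width': np.float64(0.5416), 'gripper_force': np.float64(61.6266)}
(array([ 5.680e-02,  6.656e-01, -1.000e-04]), 'spin', np.float64(0.33), 'alt', np.float64(-17.67), 'q6', np.float64(1.96), 'tilt', array([ 0.004,  0.002, -1.   ]))
```

Call:
{"api": "send_rows", "payload": {"commands": [[0.005, 0.06, 0, 0.03, 255], [0.01, 0.12, 0, 0.06, 255], [0.015, 0.18, 0, 0.1, 255], [0.02, 0.24, 0, 0.13, 255], [0.025, 0.3, 0, 0.16, 255], [0.031, 0.36, 0, 0.2, 255], [0.036, 0.42, 0, 0.24, 255], [0.041, 0.48, 0, 0.28, 255], [0.046, 0.54, 0, 0.31, 255], [0.051, 0.6, 0, 0.33, 255], [0.057, 0.65, 0, 0.33, 255], [0.057, 0.6655, 0, 0.33, 255]]}}

```text
time_s: 49.95
tcp_pos: [0.478, -0.4144, 0.3016]
tcp_rot: [-3.139, 0.094, 0.002]
force: [0.4, 0.4, -0.9]
width: 0.54
gripper_force: 61.8
```

Call:
{"api": "send_rows", "payload": {"commands": [[0, 0, 0, 0, 255], [0, 0, 0, 0, 255]]}}

```text
time_s: 50.2
tcp_pos: [0.4785, -0.4107, 0.3028]
tcp_rot: [-3.14, 0.09, 0.0]
force: [0.3, 0.1, -0.2]
width: 0.54
gripper_force: 61.8
```

```bash
python3 - <<'E'
from h import *
print(st()); print(plan(.4786,-.4119,.198,86.7))
E
```

```text
{'time_s': np.float64(50.2), 'tcp_pos': array([ 0.4785, -0.4107,  0.3028]), 'tcp_rot': array([-3.1396e+00,  8.9600e-02,  5.0000e-04]), 'force': array([ 0.3497,  0.1109, -0.2469]), 'width': np.float64(0.5399), 'gripper_force': np.float64(61.8366)}
(array([0.0002, 0.0012, 0.1048]), 'spin', np.float64(0.003), 'alt', np.float64(-17.997), 'q6', np.float64(0.8), 'tilt', array([-0.   ,  0.001, -1.   ]))
```

Call:
{"api": "send_rows", "payload": {"commands": [[0, 0.001, 0.04, 0, 255], [0, 0.001, 0.075, 0, 255], [0, 0.001, 0.095, 0, 255], [0, 0.001, 0.105, 0, 255], [0, 0.001, 0.105, 0, 255], [0, 0.001, 0.105, 0, 70], [0, 0.001, 0.105, 0, 70], [0, 0.001, 0.105, 0, 70], [0, 0.001, 0.07, 0, 70], [0, 0.001, 0.02, 0, 70], [0, 0.001, -0.03, 0, 70], [0, 0.001, -0.095, 0, 70]]}}

```text
time_s: 51.7
tcp_pos: [0.4781, -0.4127, 0.3967]
tcp_rot: [-3.139, 0.091, 0.001]
force: [0.5, -0.2, -0.5]
width: 0.724
gripper_force: 0.0
```

```bash
python3 - <<'E'
from h import *
print(st()); print(blanks('top')); print(plan(.475,.235,.40,0))
E
```

```text
{'time_s': np.float64(51.7), 'tcp_pos': array([ 0.4781, -0.4127,  0.3967]), 'tcp_rot': array([-3.1393e+00,  9.0800e-02,  1.3000e-03]), 'force': array([ 0.5349, -0.181 , -0.4555]), 'width': np.float64(0.724), 'gripper_force': np.float64(0.0)}
[([0.473, 0.2318], 45, 45), ([0.946, 0.0645], 58, 65)]
(array([-0.0406, -0.6465,  0.0018]), 'spin', np.float64(8.669), 'alt', np.float64(-9.331), 'q6', np.float64(0.79), 'tilt', array([ 0.007, -0.007, -1.   ]))
```

Call:
{"api": "send_rows", "payload": {"commands": [[-0.004, -0.06, 0, -0.6, 70], [-0.008, -0.12, 0, -1.4, 70], [-0.012, -0.18, 0, -2.2, 70], [-0.016, -0.24, 0, -3.0, 70], [-0.02, -0.3, 0, -3.8, 70], [-0.024, -0.36, 0, -4.6, 70], [-0.028, -0.42, 0, -5.4, 70], [-0.032, -0.48, 0, -6.2, 70], [-0.036, -0.54, 0, -7.0, 70], [-0.04, -0.6, 0, -7.8, 70], [-0.0406, -0.64, 0, -8.6, 0], [-0.0406, -0.6465, 0, -9.33, 0]]}}

```text
time_s: 53.25
tcp_pos: [0.4748, 0.2371, 0.3955]
tcp_rot: [-2.213, -2.229, -0.0]
force: [-0.6, -1.1, -0.4]
width: 0.999
gripper_force: 0.0
```

Call:
{"api": "send_rows", "payload": {"commands": [[0, 0, 0, 0, 0], [0, 0, 0, 0, 0], [0, 0, 0, 0, 0]]}}

```text
time_s: 53.62
tcp_pos: [0.4752, 0.2342, 0.3956]
tcp_rot: [2.225, 2.218, 0.0]
force: [1.3, -0.3, -0.6]
width: 1.003
gripper_force: 0.0
```

```bash
python3 - <<'E'
from h import *
print(st()); print(blanks('wrist')); print(plan(.475,.234,.193,0))
E
```

```text
{'time_s': np.float64(53.625), 'tcp_pos': array([0.4752, 0.2342, 0.3956]), 'tcp_rot': array([2.2246e+00, 2.2182e+00, 4.0000e-04]), 'force': array([ 1.3401, -0.297 , -0.5677]), 'width': np.float64(1.003), 'gripper_force': np.float64(0.0)}
[([0.4743, 0.2342], 40, 46)]
(array([-0.0003, -0.0003,  0.2026]), 'spin', np.float64(-0.014), 'alt', np.float64(17.986), 'q6', np.float64(0.31), 'tilt', array([ 0.,  0., -1.]))
```

Call:
{"api": "send_rows", "payload": {"commands": [[0, 0, 0.06, 0, 0], [0, 0, 0.12, 0, 0], [0, 0, 0.165, 0, 0], [0, 0, 0.195, 0, 0], [0, 0, 0.202, 0, 0], [0, 0, 0.202, 0, 0], [0, 0, 0.202, 0, 255], [0, 0, 0.202, 0, 255], [0, 0, 0.202, 0, 255], [0, 0, 0.202, 0, 255], [0, 0, 0.202, 0, 255], [0, 0, 0.202, 0, 255]]}}

```text
time_s: 55.18
tcp_pos: [0.4754, 0.2349, 0.1948]
tcp_rot: [2.221, 2.221, 0.002]
force: [-3.4, -2.2, 12.2]
width: 0.546
gripper_force: 60.1
```

Call:
{"api": "send_rows", "payload": {"commands": [[0, 0, -0.01, 0, 255], [0, 0, -0.03, 0, 255], [0, 0, -0.08, 0, 255], [0, 0, -0.11, 0, 255], [0, 0, -0.11, 0, 255]]}}

```text
time_s: 55.8
tcp_pos: [0.4755, 0.235, 0.3065]
tcp_rot: [2.22, 2.22, 0.007]
force: [0.6, -0.1, -0.9]
width: 0.538
gripper_force: 61.6
```

```bash
python3 - <<'E'
from h import *
print(st()); print(plan(.4227,-.4087,.305,86.7))
E
```

```text
{'time_s': np.float64(55.8), 'tcp_pos': array([0.4755, 0.235 , 0.3065]), 'tcp_rot': array([2.2201, 2.2198, 0.0067]), 'force': array([ 0.6325, -0.1383, -0.8678]), 'width': np.float64(0.5383), 'gripper_force': np.float64(61.6202)}
(array([-6.437e-01, -5.270e-02,  3.000e-04]), 'spin', np.float64(-8.671), 'alt', np.float64(9.329), 'q6', np.float64(0.31), 'tilt', array([ 0.004,  0.002, -1.   ]))
```

Call:
{"api": "send_rows", "payload": {"commands": [[-0.06, -0.005, 0, 0.6, 255], [-0.12, -0.01, 0, 1.4, 255], [-0.18, -0.015, 0, 2.2, 255], [-0.24, -0.02, 0, 3.0, 255], [-0.3, -0.025, 0, 3.8, 255], [-0.36, -0.03, 0, 4.6, 255], [-0.42, -0.035, 0, 5.4, 255], [-0.48, -0.04, 0, 6.2, 255], [-0.54, -0.045, 0, 7.0, 255], [-0.6, -0.05, 0, 7.8, 255], [-0.635, -0.0527, 0, 8.6, 255], [-0.6437, -0.0527, 0, 9.33, 255]]}}

```text
time_s: 57.3
tcp_pos: [0.4216, -0.4109, 0.3024]
tcp_rot: [-3.139, 0.101, 0.002]
force: [0.1, 0.7, -1.2]
width: 0.542
gripper_force: 61.5
```

Call:
{"api": "send_rows", "payload": {"commands": [[0, 0, 0, 0, 255], [0, 0, 0, 0, 255], [0, 0, 0, 0, 255]]}}

```text
time_s: 57.68
tcp_pos: [0.4225, -0.4082, 0.3035]
tcp_rot: [-3.14, 0.087, -0.0]
force: [0.5, 0.1, -1.3]
width: 0.541
gripper_force: 61.5
```

```bash
python3 - <<'E'
from h import *
print(st()); print(plan(.4227,-.4087,.198,86.7))
E
```

```text
{'time_s': np.float64(57.675), 'tcp_pos': array([ 0.4225, -0.4082,  0.3035]), 'tcp_rot': array([-3.1403,  0.0868, -0.    ]), 'force': array([ 0.4822,  0.0628, -1.3007]), 'width': np.float64(0.5415), 'gripper_force': np.float64(61.5364)}
(array([0.0002, 0.0005, 0.1055]), 'spin', np.float64(0.013), 'alt', np.float64(-17.987), 'q6', np.float64(0.73), 'tilt', array([ 0.,  0., -1.]))
```

Call:
{"api": "send_rows", "payload": {"commands": [[0, 0, 0.04, 0, 255], [0, 0, 0.075, 0, 255], [0, 0, 0.095, 0, 255], [0, 0, 0.105, 0, 255], [0, 0, 0.105, 0, 255], [0, 0, 0.105, 0, 70], [0, 0, 0.105, 0, 70], [0, 0, 0.105, 0, 70], [0, 0, 0.07, 0, 70], [0, 0, 0.02, 0, 70], [0, 0, -0.03, 0, 0], [0, 0, -0.095, 0, 0]]}}

```text
time_s: 59.18
tcp_pos: [0.4221, -0.4086, 0.3972]
tcp_rot: [-3.139, 0.091, 0.001]
force: [-0.0, -0.3, 0.1]
width: 1.001
gripper_force: 0.0
```

```bash
python3 - <<'E'
from h import *
print(st()); print(plan(.512,-.343,.40,86.7));print(plan(.512,-.343,.252,86.7))
E
```

```text
{'time_s': np.float64(59.175), 'tcp_pos': array([ 0.4221, -0.4086,  0.3972]), 'tcp_rot': array([-3.1393e+00,  9.0800e-02,  1.2000e-03]), 'force': array([-0.0402, -0.3075,  0.0605]), 'width': np.float64(1.0008), 'gripper_force': np.float64(0.0)}
(array([ 0.086 , -0.0707, -0.0028]), 'spin', np.float64(-0.001), 'alt', np.float64(17.999), 'q6', np.float64(0.73), 'tilt', array([-0.001,  0.001, -1.   ]))
(array([ 0.0861, -0.0705,  0.1452]), 'spin', np.float64(-0.001), 'alt', np.float64(17.999), 'q6', np.float64(0.73), 'tilt', array([-0.001,  0.001, -1.   ]))
```

Call:
{"api": "send_rows", "payload": {"commands": [[0.045, -0.035, 0, 0, 0], [0.086, -0.071, 0, 0, 0], [0.086, -0.071, 0, 0, 0], [0.086, -0.071, 0, 0, 0], [0.086, -0.071, 0, 0, 0]]}}

```text
time_s: 59.8
tcp_pos: [0.5116, -0.3436, 0.396]
tcp_rot: [3.14, -0.093, -0.0]
force: [-0.2, -0.3, -0.9]
width: 0.998
gripper_force: 0.0
```

```bash
python3 - <<'E'
from h import *
print(st()); cam('wrist','w6.png')
E
```

```text
{'time_s': np.float64(59.8), 'tcp_pos': array([ 0.5116, -0.3436,  0.396 ]), 'tcp_rot': array([ 3.1402e+00, -9.2500e-02, -2.0000e-04]), 'force': array([-0.1878, -0.2571, -0.8569]), 'width': np.float64(0.9982), 'gripper_force': np.float64(0.0)}
```

View pics/w6.png

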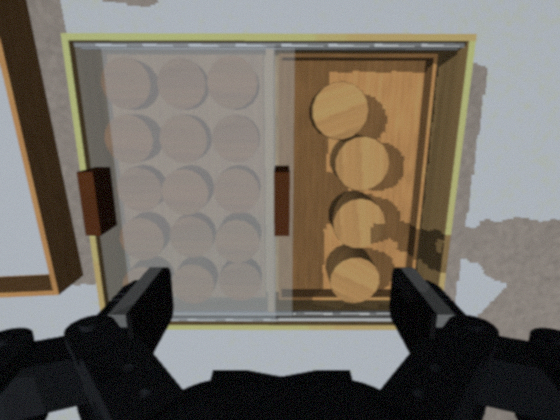

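Call:
{"api": "send_rows", "payload": {"commands": [[0, 0, 0.04, 0, 0], [0, 0, 0.08, 0, 0], [0, 0, 0.12, 0, 0], [0, 0, 0.138, 0, 0], [0, 0, 0.144, 0, 0], [0, 0, 0.144, 0, 100], [0, 0, 0.144, 0, 255], [0, 0, 0.144, 0, 255], [0, 0, 0.144, 0, 255], [0, 0, 0.144, 0, 255], [0, 0, 0.144, 0, 255], [0, 0, 0.144, 0, 255]]}}

```text
time_s: 61.35
tcp_pos: [0.5123, -0.3436, 0.2527]
tcp_rot: [3.138, -0.091, 0.001]
force: [-0.2, -6.4, 3.4]
width: 0.121
gripper_force: 61.4
```

Call:
{"api": "send_rows", "payload": {"commands": [[0, 0.008, 0, 0, 255], [0, 0.024, 0, 0, 255], [0, 0.042, 0, 0, 255], [0, 0.06, 0, 0, 255], [0, 0.078, 0, 0, 255], [0, 0.096, 0, 0, 255], [0, 0.11, 0, 0, 255], [0, 0.119, 0, 0, 255], [0, 0.122, 0, 0, 255], [0, 0.122, 0, 0, 255]]}}

```text
time_s: 62.6
tcp_pos: [0.505, -0.4653, 0.2527]
tcp_rot: [3.139, -0.091, 0.0]
force: [-3.7, -1.2, 6.3]
width: 0.12
gripper_force: 61.9
```

```bash
python3 - <<'E'
from h import *
print(st())
E
```

```text
{'time_s': np.float64(62.6), 'tcp_pos': array([ 0.505 , -0.4653,  0.2527]), 'tcp_rot': array([ 3.1395e+00, -9.1400e-02,  3.0000e-04]), 'force': array([-3.6703, -1.2132,  6.2725]), 'width': np.float64(0.12), 'gripper_force': np.float64(61.9242)}
```

Step on in small amounts until it meets the stop.

Call:
{"api": "send_rows", "payload": {"commands": [[0, 0.002, 0, 0, 255], [0, 0.003, 0, 0, 255], [0, 0.004, 0, 0, 255], [0, 0.004, 0, 0, 255]]}}

```text
time_s: 63.1
tcp_pos: [0.5049, -0.469, 0.2527]
tcp_rot: [3.14, -0.091, 0.0]
force: [-4.3, -0.3, 6.5]
width: 0.124
gripper_force: 62.0
```

Call:
{"api": "send_rows", "payload": {"commands": [[0, 0.001, 0, 0, 255], [0, 0.002, 0, 0, 255], [0, 0.002, 0, 0, 255]]}}

```text
time_s: 63.48
tcp_pos: [0.5047, -0.471, 0.2526]
tcp_rot: [3.14, -0.091, -0.0]
force: [-4.3, 0.6, 6.1]
width: 0.121
gripper_force: 62.0
```

Call:
{"api": "send_rows", "payload": {"commands": [[0, 0.001, 0, 0, 255], [0, 0.001, 0, 0, 255], [0, 0.001, 0, 0, 255]]}}

```text
time_s: 63.85
tcp_pos: [0.5047, -0.472, 0.2527]
tcp_rot: [3.14, -0.091, -0.0]
force: [-4.1, -0.1, 6.4]
width: 0.124
gripper_force: 62.0
```

Call:
{"api": "send_rows", "payload": {"commands": [[0, 0.001, 0, 0, 255], [0, 0.001, 0, 0, 255], [0, 0.001, 0, 0, 255]]}}

```text
time_s: 64.22
tcp_pos: [0.5046, -0.473, 0.2527]
tcp_rot: [3.14, -0.091, 0.0]
force: [-4.1, 0.1, 7.0]
width: 0.122
gripper_force: 62.0
```

Call:
{"api": "send_rows", "payload": {"commands": [[0, 0.001, 0, 0, 255], [0, 0.001, 0, 0, 255], [0, 0.001, 0, 0, 255]]}}

```text
time_s: 64.6
tcp_pos: [0.5046, -0.4738, 0.2527]
tcp_rot: [-3.14, 0.091, 0.0]
force: [-4.2, 1.8, 7.7]
width: 0.125
gripper_force: 62.1
```

Call:
{"api": "send_rows", "payload": {"commands": [[0, 0.001, 0, 0, 255], [0, 0.001, 0, 0, 255], [0, 0.001, 0, 0, 255]]}}

```text
time_s: 64.97
tcp_pos: [0.5047, -0.4741, 0.2526]
tcp_rot: [-3.139, 0.09, 0.001]
force: [-6.0, 11.4, 12.3]
width: 0.124
gripper_force: 62.5
```

```bash
python3 - <<'E'
from h import *
print(st()); c=cam('wrist'); s=cam('scene')
a=cv2.resize(c['image'][:330,100:460],(436,400)); b=cv2.resize(s['image'][50:180,190:320],(360,400))
cv2.imwrite('pics/m7.png',np.hstack([a,b])[:,:,::-1])
E
```

```text
{'time_s': np.float64(64.975), 'tcp_pos': array([ 0.5047, -0.4741,  0.2526]), 'tcp_rot': array([-3.1386e+00,  9.0200e-02,  8.0000e-04]), 'force': array([-6.0058, 11.4134, 12.2823]), 'width': np.float64(0.1239), 'gripper_force': np.float64(62.4934)}
```

View pics/m7.png

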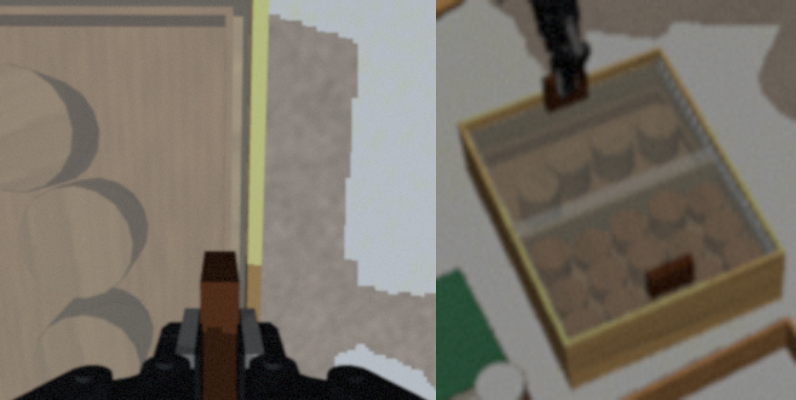

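Call:
{"api": "send_rows", "payload": {"commands": [[0, 0, 0, 0, 200], [0, 0, 0, 0, 100], [0, 0, 0, 0, 0], [0, 0, 0, 0, 0], [0, 0, 0, 0, 0], [0, 0, 0, 0, 0], [0, 0, -0.03, 0, 0], [0, 0, -0.08, 0, 0], [0, 0, -0.13, 0, 0], [0, 0, -0.17, 0, 0], [0, 0, -0.17, 0, 0]]}}

```text
time_s: 66.45
tcp_pos: [0.5046, -0.4746, 0.4258]
tcp_rot: [3.136, -0.091, 0.006]
force: [0.6, -0.3, -0.3]
width: 1.002
gripper_force: 0.0
```

```bash
python3 - <<'E'
from h import *
print(st()); a=cv2.imread('pics/top0.png')[:,:,::-1]; b=cam('top')['image']; c=cam('wrist')['image']
f=lambda i:cv2.resize(i[225:275,400:435],(280,400),interpolation=2)
cv2.imwrite('pics/m8.png',np.hstack([f(a),f(b),cv2.resize(c[:330,50:400],(240,400))])[:,:,::-1])
E
```

```text
{'time_s': np.float64(66.45), 'tcp_pos': array([ 0.5046, -0.4746,  0.4258]), 'tcp_rot': array([ 3.1362, -0.0906,  0.0059]), 'force': array([ 0.5718, -0.3494, -0.3186]), 'width': np.float64(1.0022), 'gripper_force': np.float64(0.0)}
```

View pics/m8.png

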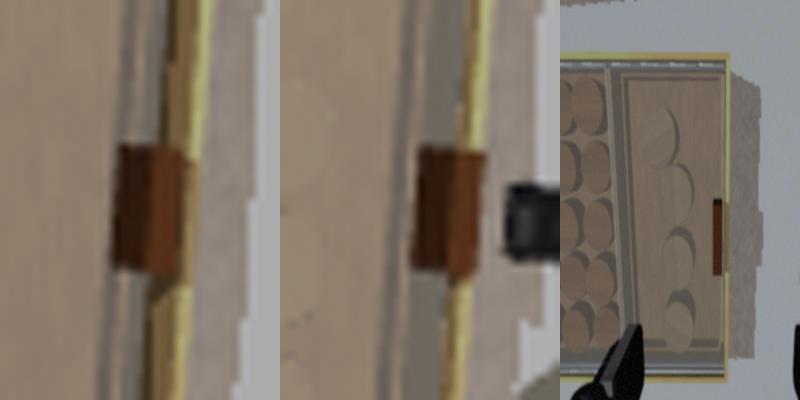

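```bash
python3 -c "
from plant import ctrl; print(ctrl.finish_job())"
```

```text
the job is handed in; nothing more can be done
None
```

The job is handed in: the four plugs I could see were shaken into the tray, the sieve is flat on the table beside it, all four blanks are in the insert, and the case door is pushed back against its shut stop.

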